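# Dispense one setter disc and nudge it into the empty setter tile

## Task

At the kiln-loading bench, press the plunger of the disc dispenser fully down once and let it come back up, so that a single setter disc comes out onto the steel apron. Then, with the fingertips, nudge that disc sideways along the apron and onto the setter tile with the empty round well until it drops in and lies flat. Do not lift or carry the disc, do not dispense a second one, and leave the other discs, the filled tile and the pottery and wooden rib standing around undisturbed.

Things in the scene. Friction and masses are not known exactly. Their poses are not given: they have to be found in the camera images.
- dispenser: Disc dispenser, fixed. Origin on the bench under the stack's axis; -x axis = outlet side (robot side), z up. Steel base plate x -125 to +100, y -50 to +50 mm, top 14 mm above the bench, bare apron ahead of x = -28. Open-topped aluminium magazine round x = 0, 57 mm square, top 80 mm high; grey housing behind it, x +28 to +100, 68 mm wide, top 62 mm.
- plunger (a joint): Plunger travel in m, straight down: 0 = up, 0.032 = fully pressed. Spring 4.5 N at the top to 9.5 N at the bottom, plus damping 20 N s/m; comes up by itself when released. It drives a pusher by 1.9 times its travel, which slides the lowest disc out; on release the stack drops by one.
- plunger_top (a point): Centre of the top face of the plunger's black round knob (36 mm diameter), facing up, 108 mm above the bench at rest, 65 mm behind the stack axis (dispenser x +0.065). It moves with the plunger.
- disc1_center (a point): Centre of the lowest disc in the magazine, the one to dispense: plain white ceramic, 44 mm diameter, 12 mm thick, about 36 g, lying flat (z axis is its own axis).
- outlet (a point): Point on the top face of the apron, 58 mm ahead (dispenser -x) of the stack axis: the dispensed disc comes to lie flat with its centre within about 6 mm of it.
- disc2_center (a point): Centre of the second disc in the stack, same size; it must stay in the magazine (dropping by 12 mm is right).
- disc3_center (a point): Centre of the third disc in the stack, same size; stays in the magazine.
- disc4_center (a point): Centre of the top disc in the stack, same size; stays in the magazine.
- well (a point): Floor centre of the empty well: round, 54 mm diameter, 6 mm deep, in the middle of a fixed terracotta tile 110 x 110 mm, top 12 mm above the bench (2 mm below the apron), square to the dispenser. The tile lies 1 mm beside the apron, left or right, centre 106 mm off the dispenser's centre line and 42 to 74 mm ahead of the stack axis. A seated disc stands 6 mm proud.
- disc_seated_center (a point): Centre of an equal disc that already lies in the well of the other, identical tile on the opposite side of the apron; leave it.
- lamp_bowl: Bystander: unfired clay lamp bowl with a knob in its middle, 84 mm diameter, 40 mm high, origin under its centre.
- vase: Bystander: small clay vase, 72 mm at its widest, 75 mm high, origin under its centre.
- rib: Bystander: wooden potter's rib, 90 x 45 x 8 mm, lying flat, origin under its centre.

How it is judged:
By the outcome, as a careful person would: the job done as asked, in the order asked, and still so for the second after the job is handed in, with the robot touching nothing.
It also fails if it takes over 51 s, if anything falls off the work surface, if the arm or the gripper's body presses on something with over 40 N, if the wrist force passes 120 N, or if a joint passes its speed limit or range.

## Robot

A 6-joint arm with a two-finger parallel gripper is mounted at the origin on the work surface. World frame = base frame: x ahead of the robot, y to its left, z up, the work surface at z = 0. Lengths are in m, angles in rad, forces in N, time in s.
With the tool pointing down it reaches from about 0.35 to 0.975 m from the base axis. Payload 4.9 kg.
Tool frame: the origin (TCP) lies midway between the tips of the shut fingers; the grasp point (between the pads) lies ctrl.grip_point_offset behind it (ctrl.grip_point_offset is the distance from the TCP to the grasp point, in m); x points along the fingers, y is the direction in which the jaws open and shut, and the axes are right-handed (so a half turn about x gives the same grasp; the last joint's range is limited). The gripper opens to 85 mm and grips with 20 to 120 N. Pads are 22 mm wide; open, the fingers measure 114 mm over their backs; the gripper's body (76 mm by 85 mm) begins 54 mm behind the grasp point. The pads swing forward as they close: fully open they stand 13 mm farther back than shut.
Start: joints at [-1.269, 0.053, 1.613, -0, 1.476, -0.119], TCP at [0.255, -0.57, 0.231] pointing down, gripper open.
Joint ranges: [-3.01, 3.01], [-1.01, 2.22], [0.06, 2.58], [-1.02, 4.17], [0.09, 2.62], [-3.14, 3.14]. Speed limits (rad/s): [2.57, 2.57, 3.14, 3.14, 3.14, 3.14].

## Interface

Orientations are given as a rotation vector (axis times angle).
In Python, from station import ctrl gives the robot as it stands. The module is installed in compiled form; this text tells all that it offers.
- The arm moves only by the tool drive_tool, never from a script. Its argument "commands" is text: rows parted by semicolons, each of 5 numbers parted by spaces: the closure, from -1 (fully open) to 1 (shut), so that 0 is half open, then the shift along the tool's x, y, z in units of 40 mm (1.0 is 40 mm), then the turn about the tool's x in units of 5 degrees (1.0 is 5 degrees). A call has 1 to 8 rows; each row is the pose to reach, as a shift and turn from the pose commanded when the call began, along the tool's axes at that moment; what a row does not reach only later rows make up. A row lasts 1/12 s, in which the tool goes at most 41.7 mm and 7.16 degrees, less where a joint would pass 70% of its speed; a pose out of reach is approached as far as the arm can. A call with a gripper value outside its range is refused whole. The fingers move at their own pace and stop on an object; "newtons" is the grip in N (left out, the last holds). Time passes only in rows, so rows that repeat a pose let the fingers close. It gives the time, the measured TCP pose, the force and the opening at its end, in the units of the state.
- ctrl.get_obs(): the state, without advancing time (a new reading comes with each control period).
- ctrl.get_image(name): name is "side" or "top" or "wrist"; returns (picture, depth): 400x640x3 uint8, blue, green, red; 400x640 float32, m along the optical axis (not along the pixel's ray), 0 where there is no reading.
- ctrl.camera_info(name): a dict with "K" (3x3 intrinsics, pixels), "T" (4x4, takes a point from camera to world coordinates). Camera axes: x right, y down, z forward; pixel columns grow to the right and rows downward; lengths in m; the calibration is good to about 2 mm. A picture is of the moment at which its call begins: read the wrist's pose just before it. camera_info takes no time and is no camera call; for the wrist camera it gives the pose at the moment of the call.
- ctrl.finish_job(): hands the job in, once; it reports no verdict.
The state is a dict: "t": time; "q": joint angles; "dq": joint speeds; "effort": joint torques, N m; "tool_pos": TCP position; "tool_rot": TCP orientation; "contact_force": force on the tool from outside, world axes, zero at the start; "wrist_torque": the same for the moment, N m; "opening": finger opening in m.
Only numpy, scipy, OpenCV 4.12 (cv2) and the standard library are available. Lean on these libraries where they do the work, as an engineer would, in place of code of your own. Each camera call takes 0.05 s, during which the arm holds its last target.

## Working session

There is one attempt and no reset: what is moved stays moved. The work goes in short steps, Python scripts to look and compute and a tool call to move; the robot and the scene stay as the last step left them, time stands still between calls to the robot, and variables do not carry over. Pictures are saved under pics/ and viewed, and the job is handed in when it is done.

Besides the shell and the picture viewer there is one more tool, called after "Emit:" as name(argument=value, ...), one argument or row to a line, values as JSON. drive_tool: Moves the arm, as the interface text tells. Its arguments: {"type":"object","properties":{"commands":{"type":"string"},"newtons":{"type":"number"}},"required":["commands"]}

```bash
mkdir -p pics
cat > h.py <<'E'
import numpy as np, cv2
from station import ctrl
def snap(n,f):
    ci=ctrl.camera_info(n); im,d=ctrl.get_image(n); cv2.imwrite('pics/%s.png'%f,im)
    np.savez('pics/%s.npz'%f,im=im,d=d,K=ci['K'],T=ci['T']); return im,d
def w(f,u,v,z=None):
    a=np.load('pics/%s.npz'%f); K,T,d=a['K'],a['T'],a['d']
    r=np.linalg.solve(K,[u,v,1.])
    if z is None:
        p=d[int(v)-1:int(v)+2,int(u)-1:int(u)+2]; p=T[:3,:3]@(r*np.median(p))+T[:3,3]
    else:
        R=T[:3,:3]@r; p=T[:3,3]+R*(z-T[2,3])/R[2]
    return np.round(p,4)
E
python3 - <<'E'
from h import *
print(ctrl.get_obs(), ctrl.grip_point_offset)
snap('top','top0');snap('side','side0')
for n in('top','side'):print(ctrl.camera_info(n))
E
```

```text
{'t': 0.0, 'q': array([-1.26901143e+00,  5.33356889e-02,  1.61426412e+00,  3.58969923e-05,
        1.47602242e+00, -1.19003806e-01]), 'dq': array([ 1.42750837e-03, -1.08280063e-05,  9.97682126e-04,  1.30002558e-04,
        4.33312038e-04,  1.27147327e-03]), 'effort': array([-1.21066070e-03, -3.93677008e+01, -3.70180106e+01, -3.06695802e-04,
        6.81858743e-03,  3.47613394e-06]), 'tool_pos': array([ 0.25512358, -0.56988466,  0.230094  ]), 'tool_rot': array([ 1.98992278,  0.42704614, -1.9902273 ]), 'contact_force': array([ 0.43866928, -0.1614935 ,  0.78611809]), 'wrist_torque': array([-0.00981916, -0.02515422,  0.0302521 ]), 'opening': 0.08533190424869667} 0.0187
{'K': array([[395.40862483,   0.        , 315.00810063],
       [  0.        , 395.40862483, 200.02872214],
       [  0.        ,   0.        ,   1.        ]]), 'T': array([[-0.0705887 , -0.97012944,  0.23209073,  0.38309913],
       [-0.99749796,  0.06774609, -0.02020592,  0.00877441],
       [ 0.00387912, -0.23293634, -0.97248425,  0.83963547],
       [ 0.        ,  0.        ,  0.        ,  1.        ]])}
{'K': array([[361.4056201 ,   0.        , 316.23002757],
       [  0.        , 361.4056201 , 201.94014394],
       [  0.        ,   0.        ,   1.        ]]), 'T': array([[-0.91058744, -0.30317481,  0.28091912,  0.34734663],
       [-0.41292476,  0.69688283, -0.58638508,  0.40122883],
       [-0.01799052, -0.64995335, -0.75976113,  0.58573694],
       [ 0.        ,  0.        ,  0.        ,  1.        ]])}
```

View pics/top0.png

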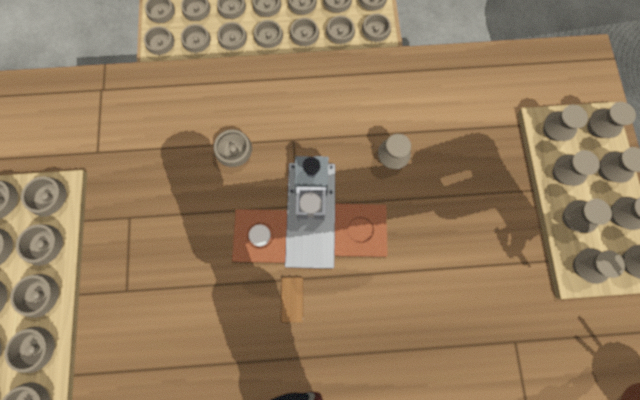

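View pics/side0.png

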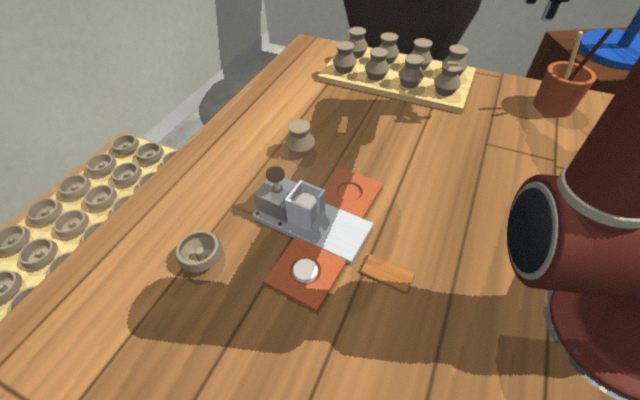

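The top view shows the dispenser at about (311,205), with the knob at (311,166). The filled tile is on the left (260,235) and the empty well on the right (360,229). The bowl is at (232,148), the vase at (396,152) and the rib at (292,298). I'll enlarge it.

Run:
```python
import cv2
im=cv2.imread('pics/top0.png')[120:330,210:420]
im=cv2.resize(im,None,fx=2.8,fy=2.8,interpolation=cv2.INTER_CUBIC);cv2.imwrite('pics/top0c.png',im)
```

```text
(no output)
```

View pics/top0c.png

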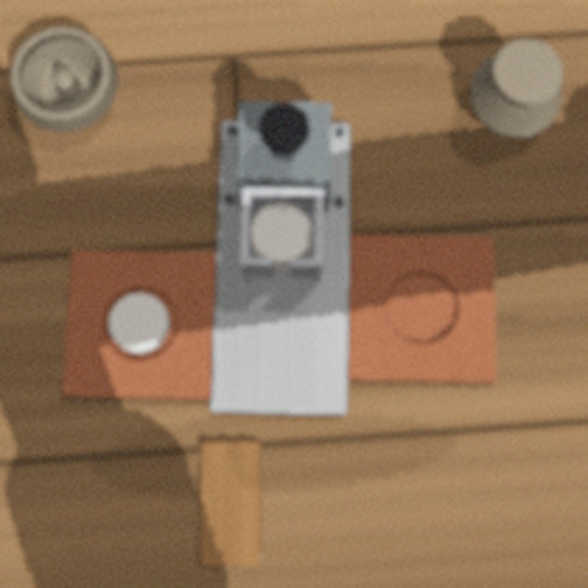

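Run:
```python
from h import *
P={'knob':(284,129,.108),'apL':(212,411,.014),'apR':(348,414,.014),'bL':(221,122,.014),'bR':(350,123,.014),'well':(423,307,.012),'t1':(494,236,.012),'t2':(496,382,.012),'t3':(351,380,.012),'seat':(139,323,.018),'disc4':(281,233,.065),'mag_tl':(242,186,.08),'mag_tr':(326,186,.08),'mag_bl':(240,268,.08),'mag_br':(322,268,.08),'lt1':(70,251,.012),'lt2':(64,398,.012),'rib1':(201,438,.008),'rib2':(260,438,.008),'rib3':(201,566,.008),'rib4':(258,568,.008),'bowl':(63,78,.04),'vase':(527,72,.075)}
for k,(u,v,z) in P.items():
    u,v=u/2.8+210-.3,v/2.8+120-.3
    print(k,w('top0',u,v,z),w('top0',u,v))
```

```text
knob [ 0.6265 -0.0037  0.108 ] [ 0.6262 -0.0037  0.109 ]
apL [0.4437 0.0625 0.014 ] [0.4447 0.0634 0.0005]
apR [ 0.4345 -0.0373  0.014 ] [ 0.4348 -0.0376  0.0095]
bL [0.667  0.0435 0.014 ] [6.716e-01 4.410e-02 4.000e-04]
bR [ 0.6591 -0.0573  0.014 ] [ 0.6634 -0.0584  0.0011]
well [ 0.5103 -0.1005  0.012 ] [ 0.5112 -0.1013  0.0059]
t1 [ 0.5613 -0.1603  0.012 ] [ 0.564  -0.1629 -0.0009]
t2 [ 0.4503 -0.1492  0.012 ] [ 0.4503 -0.1492  0.0122]
t3 [ 0.4594 -0.0417  0.012 ] [ 0.4594 -0.0417  0.0118]
seat [0.5122 0.1131 0.018 ] [0.5122 0.1131 0.018 ]
disc4 [0.5627 0.003  0.065 ] [0.5632 0.003  0.063 ]
mag_tl [0.5954 0.0285 0.08  ] [0.6002 0.0289 0.0627]
mag_tr [ 0.5913 -0.0311  0.08  ] [ 0.5958 -0.032   0.0633]
mag_bl [0.5362 0.0334 0.08  ] [0.5493 0.0355 0.0148]
mag_br [ 0.5322 -0.0237  0.08  ] [ 0.5323 -0.0238  0.0793]
lt1 [0.5722 0.1644 0.012 ] [0.5749 0.1666 0.    ]
lt2 [0.4611 0.1714 0.012 ] [ 4.623e-01  1.738e-01 -3.000e-04]
rib1 [0.4251 0.072  0.008 ] [4.255e-01 7.260e-02 4.000e-04]
rib2 [0.422  0.0286 0.008 ] [ 4.224e-01  2.880e-02 -1.000e-04]
rib3 [0.3347 0.0766 0.008 ] [0.3343 0.0771 0.0018]
rib4 [0.3304 0.0358 0.008 ] [0.3304 0.0358 0.0078]
bowl [0.7018 0.1613 0.04  ] [0.7054 0.163  0.0309]
vase [ 0.669  -0.1855  0.075 ] [ 0.669  -0.1855  0.0749]
```

Run:
```python
from h import *
from scipy.spatial.transform import Rotation as R
o=ctrl.get_obs(); M=R.from_rotvec(o['tool_rot']).as_matrix();print(M.round(3))
print(ctrl.camera_info('wrist')['T'].round(3))
# fit of the dispenser frame
psi=-.088;c,s=np.cos(psi),np.sin(psi);Rm=np.array([[c,-s],[s,c]]);O=np.array([.5635,.0018])
for n,l in dict(knob=(.065,0),outlet=(-.058,0),well=(-.044,-.106)).items(): print(n,(O+Rm@l).round(4), ((Rm@np.array(l)+O-o['tool_pos'][:2])).round(4))
```

```text
[[-0.001  0.408 -0.913]
 [ 0.002 -0.913 -0.408]
 [-1.    -0.002 -0.   ]]
[[ 0.407 -0.881 -0.242  0.315]
 [-0.913 -0.393 -0.106 -0.543]
 [-0.002  0.265 -0.964  0.374]
 [ 0.     0.     0.     1.   ]]
knob [ 0.6282 -0.0039] [0.3731 0.566 ]
outlet [0.5057 0.0069] [0.2506 0.5768]
well [ 0.5104 -0.0999] [0.2552 0.47  ]
```

Emit:
drive_tool(
  commands="1 0 -0.4 -0.6 0.5;1 0 -1 -1.5 1;1 0 -1.6 -2.4 1.6;1 0 -2.2 -3.3 2.2;1 0 -2.8 -4.2 2.8;1 0 -3.4 -5.1 3.4;1 0 -4 -6 4;1 0 -4.5 -7 4.3",
  newtons=40,
)

```text
t: 0.77
tool_pos: [0.4298, -0.2995, 0.2309]
tool_rot: [2.199, 0.048, -2.2]
contact_force: [0.5, -0.7, 0.2]
opening: 0.0001
```

```bash
cat >> h.py <<'E'
from scipy.spatial.transform import Rotation as R
def to(x,y,z):
    o=ctrl.get_obs(); M=R.from_rotvec(o['tool_rot']).as_matrix()
    print('t',o['t'],'pos',o['tool_pos'].round(4),'ydir',M[:,1].round(3),'F',o['contact_force'].round(1),'op',round(o['opening'],4))
    print('units',(M.T@(np.array([x,y,z])-o['tool_pos'])/.04).round(2))
E
python3 -c "
from h import *
to(.6278,-.0039,.15)"
```

```text
t 0.7667 pos [ 0.4298 -0.2995  0.2309] ydir [ 0.043 -0.999 -0.   ] F [ 0.5 -0.7  0.2] op 0.0001
units [ 2.02 -7.17 -5.26]
```

Emit:
drive_tool(
  commands="1 0 -0.9 -0.65 0;1 0 -1.8 -1.3 0;1 0 -2.7 -1.95 0;1 0 -3.6 -2.6 0;1 0 -4.5 -3.25 0;1 0 -5.4 -3.9 0;1 0 -6.3 -4.5 0;1 0 -6.9 -5 0",
)

```text
t: 1.43
tool_pos: [0.6128, -0.0208, 0.2308]
tool_rot: [2.197, 0.051, -2.199]
contact_force: [1.2, 0.5, -0.3]
opening: -0.0001
```

Emit:
drive_tool(
  commands="1 0.4 0 0 0;1 0.8 0 0 0;1 1 0 0 0;1 1 0 0 0",
)

```text
t: 1.77
tool_pos: [0.6106, -0.0227, 0.1878]
tool_rot: [2.192, 0.051, -2.205]
contact_force: [-0.4, -0.1, -0.3]
opening: -0.0002
```

```bash
python3 -c "
from h import *
to(.6278,-.0039,.11)
snap('wrist','w1');snap('side','s1');snap('top','t1')"
python3 - <<'E'
import cv2,numpy as np
a=cv2.imread('pics/w1.png');b=cv2.resize(cv2.imread('pics/s1.png')[130:290,200:420],None,fx=2.5,fy=2.5)
c=cv2.resize(cv2.imread('pics/t1.png')[100:300,210:410],None,fx=2.5,fy=2.5)
cv2.imwrite('pics/b1.png',b);cv2.imwrite('pics/c1.png',c)
E
```

```text
t 1.7667 pos [ 0.6106 -0.0227  0.1878] ydir [ 0.046 -0.999 -0.001] F [-0.4 -0.1 -0.3] op -0.0002
units [ 1.94 -0.45 -0.46]
```

View pics/w1.png

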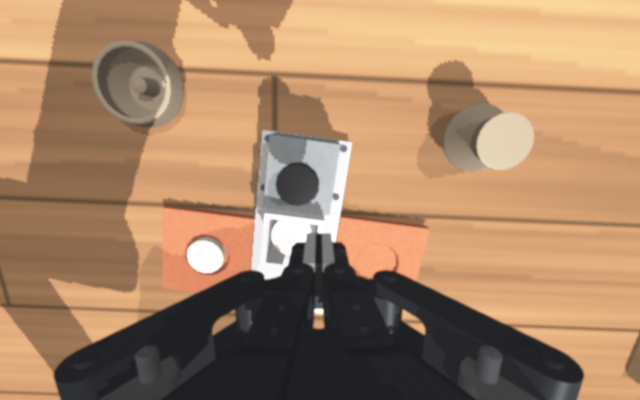

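View pics/b1.png

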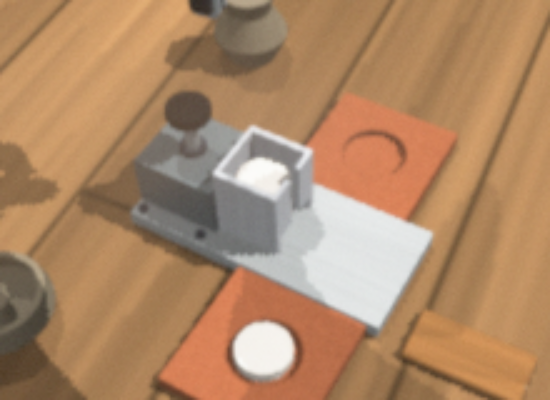

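Run:
```python
from h import *
print(w('w1',297,184,.108),w('w1',297,184), w('w1',205,255,.018))
a=np.load('pics/s1.npz');p=np.linalg.inv(a['T'])@[.6106,-.0227,.1878,1];q=a['K']@p[:3];print(q[:2]/q[2])
d=a['d'];print('d4',w('s1',200+263/2.5,130+175/2.5))
print('knob side',w('s1',200+188/2.5,130+108/2.5,.108))
```

```text
[ 0.627  -0.0042  0.108 ] [ 0.6272 -0.0043  0.1088] [0.5126 0.1129 0.018 ]
[282.97095518 134.50283709]
d4 [ 0.563  -0.      0.0607]
knob side [ 0.6237 -0.0013  0.108 ]
```

View pics/c1.png

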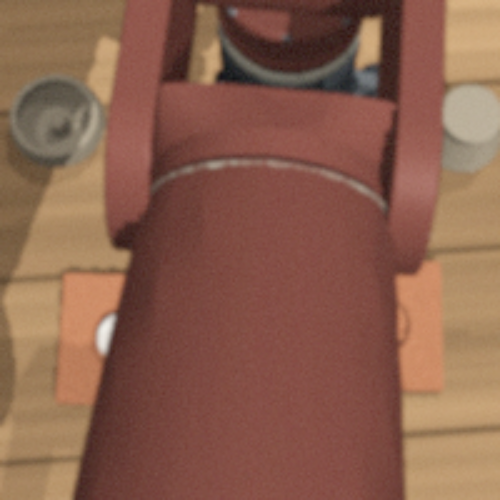

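Emit:
drive_tool(
  commands="1 0 -0.25 -0.2 0;1 0 -0.45 -0.41 0;1 0.6 -0.45 -0.41 0;1 1.2 -0.45 -0.41 0;1 1.6 -0.45 -0.41 0;1 1.6 -0.45 -0.41 0",
)

```text
t: 2.42
tool_pos: [0.6262, -0.0033, 0.1232]
tool_rot: [2.192, 0.052, -2.206]
contact_force: [-1.0, -0.8, -1.4]
opening: 0.0003
```

```bash
python3 -c "
from h import *
to(.6272,-.0042,.108)"
```

```text
t 2.4167 pos [ 0.6262 -0.0033  0.1232] ydir [ 0.046 -0.999 -0.001] F [-1.  -0.8 -1.4] op 0.0003
units [ 0.38  0.02 -0.03]
```

Emit:
drive_tool(
  commands="1 0.15 0 0 0;1 0.3 0 0 0;1 0.38 0 0 0;1 0.43 0 0 0;1 0.48 0 0 0;1 0.53 0 0 0;1 0.58 0 0 0;1 0.63 0 0 0",
)

```text
t: 3.08
tool_pos: [0.6286, -0.0044, 0.1039]
tool_rot: [2.2, 0.05, -2.197]
contact_force: [-3.8, 1.3, 8.0]
opening: -0.0001
```

Emit:
drive_tool(
  commands="1 0.06 0 0 0;1 0.12 0 0 0;1 0.18 0 0 0;1 0.24 0 0 0;1 0.3 0 0 0;1 0.36 0 0 0;1 0.41 0 0 0;1 0.45 0 0 0",
)

```text
t: 3.75
tool_pos: [0.6286, -0.0044, 0.0863]
tool_rot: [2.199, 0.05, -2.197]
contact_force: [-4.8, 0.1, 8.2]
opening: -0.0
```

Emit:
drive_tool(
  commands="1 0.05 0 0 0;1 0.1 0 0 0;1 0.15 0 0 0;1 0.2 0 0 0;1 0.24 0 0 0;1 0.28 0 0 0;1 0.28 0 0 0",
)

```text
t: 4.33
tool_pos: [0.6286, -0.0044, 0.076]
tool_rot: [2.199, 0.05, -2.198]
contact_force: [-7.1, 0.9, 12.2]
opening: 0.0002
```

Emit:
drive_tool(
  commands="1 0.03 0 0 0;1 0.06 0 0 0;1 0.06 0 0 0;1 0.06 0 0 0",
)

```text
t: 4.67
tool_pos: [0.6287, -0.0044, 0.0759]
tool_rot: [2.198, 0.05, -2.198]
contact_force: [-12.3, 0.9, 23.4]
opening: -0.0002
```

```bash
python3 -c "
from h import *
im,_=snap('side','s2');cv2.imwrite('pics/b2.png',cv2.resize(im[130:290,200:420],None,fx=2.5,fy=2.5))"
```

```text
(no output)
```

View pics/b2.png

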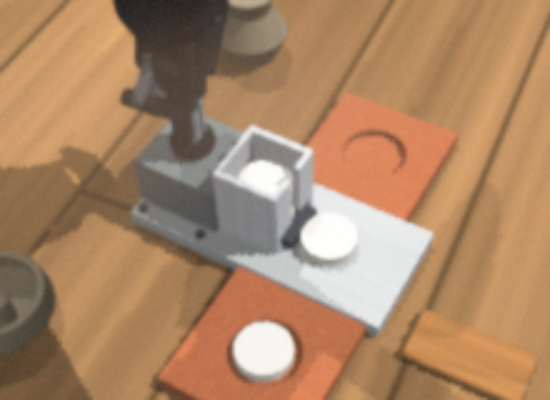

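The plunger is at its stop: z held at 0.0759 m while the force rose to 23 N. The disc is on the apron at crop (330,238), with the dark pusher behind it. Now I release it.

Emit:
drive_tool(
  commands="1 -0.08 0 0 0;1 -0.18 0 0 0;1 -0.3 0 0 0;1 -0.45 0 0 0;1 -0.65 0 0 0;1 -0.9 0 0 0;1 -1.3 0 0 0;1 -1.8 0 0 0",
)

```text
t: 5.38
tool_pos: [0.6267, -0.0042, 0.1415]
tool_rot: [2.195, 0.051, -2.203]
contact_force: [0.1, -0.4, 0.1]
opening: -0.0001
```

Emit:
drive_tool(
  commands="-1 -0.4 0 0.4 0;-1 -0.4 0 1.1 0;-1 -0.4 0 1.9 0;-1 -0.4 0 2.7 0;-1 -0.4 0 3.5 0;-1 -0.4 0 3.8 0;-1 -0.4 0 3.8 0;-1 -0.4 0 3.8 0",
)

```text
t: 6.05
tool_pos: [0.4761, -0.0113, 0.1588]
tool_rot: [2.2, 0.05, -2.197]
contact_force: [-0.0, 0.6, -0.1]
opening: 0.0854
```

```bash
python3 -c "
from h import *
to(.5057,.0069,.05)
im,_=snap('side','s3');cv2.imwrite('pics/b3.png',cv2.resize(im[130:290,200:420],None,fx=2.5,fy=2.5))
snap('wrist','w3')"
```

```text
t 6.05 pos [ 0.4761 -0.0113  0.1588] ydir [ 0.045 -0.999  0.   ] F [-0.   0.6 -0.1] op 0.0854
units [ 2.72 -0.42 -0.76]
```

View pics/b3.png

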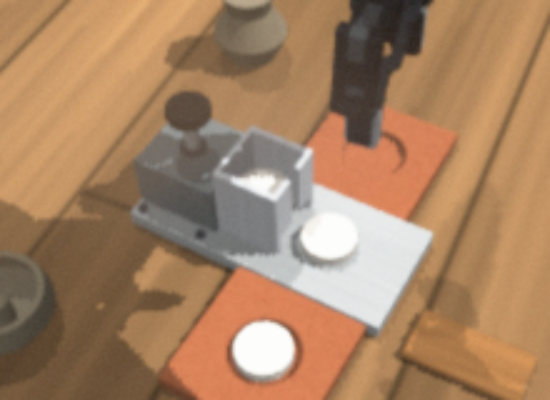

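View pics/w3.png

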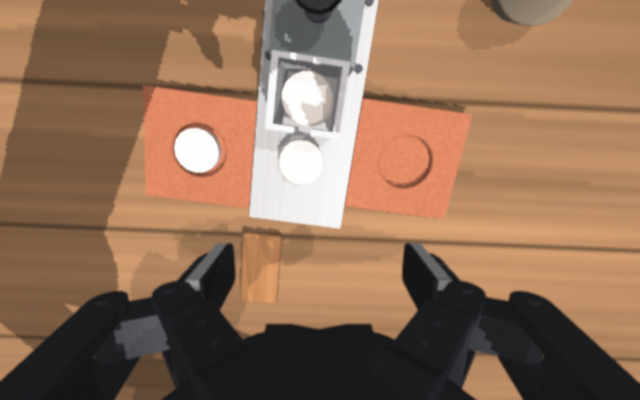

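Run:
```python
from h import *
im=cv2.imread('pics/w3.png')[60:240,220:480];cv2.imwrite('pics/w3c.png',cv2.resize(im,None,fx=3,fy=3,interpolation=cv2.INTER_CUBIC))
a=np.load('pics/w3.npz');d,K,T=a['d'],a['K'],a['T']
v,u=np.mgrid[0:400,0:640];P=np.stack([(u-K[0,2])/K[0,0]*d,(v-K[1,2])/K[1,1]*d,d],-1)@T[:3,:3].T+T[:3,3]
m=(d>0)&(abs(P[...,2]-.026)<.004)&(abs(P[...,0]-.506)<.05)&(abs(P[...,1]-.005)<.05)
print('disc top pts',m.sum(),P[m].mean(0),P[m].min(0),P[m].max(0))
m=(d>0)&(abs(P[...,2]-.006)<.0025)&(abs(P[...,0]-.51)<.035)&(abs(P[...,1]+.1)<.035)
print('well',m.sum(),P[m].mean(0),P[m].min(0),P[m].max(0))
m=(d>0)&(abs(P[...,2]-.018)<.003)&(abs(P[...,0]-.512)<.035)&(abs(P[...,1]-.113)<.035)
print('seat',m.sum(),P[m].mean(0))
```

```text
disc top pts 1544 [0.50605559 0.00706177 0.02678836] [ 0.48335795 -0.02150653  0.02204292] [0.5556878  0.02804789 0.02991742]
well 2011 [ 0.50844841 -0.10075902  0.0068371 ] [ 0.48125599 -0.12698057  0.00439403] [ 0.53462013 -0.07436928  0.00849644]
seat 1512 [0.51160107 0.1123458  0.01876724]
```

View pics/w3c.png

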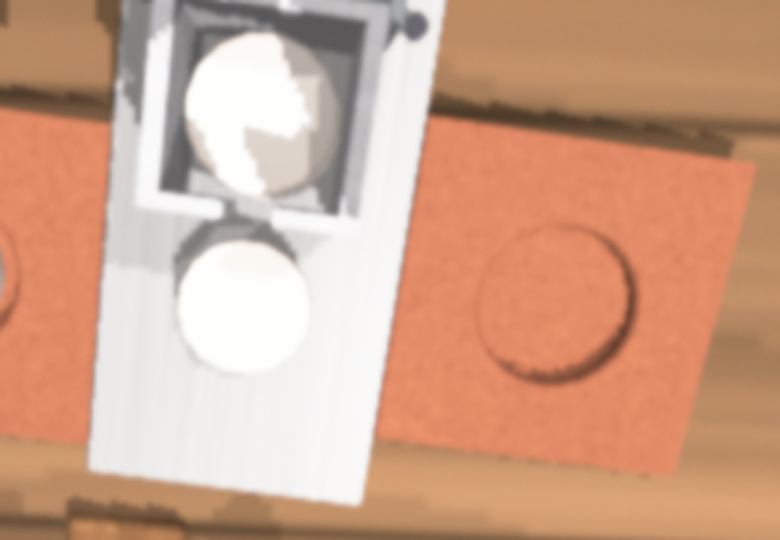

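Run:
```python
from h import *
f=lambda u,v,z: w('w3',u/3+220-.33,v/3+60-.33,z)
print('disc',f(244,307,.026),'L',f(177,307,.026),'R',f(311,307,.026),'well',f(557,305,.012),'wL',f(477,305,.012),'wR',f(637,305,.012))
to(.5057,.0069,.05)
```

```text
disc [0.5045 0.0072 0.026 ] L [0.5035 0.0293 0.026 ] R [ 0.5055 -0.0148  0.026 ] well [ 0.508 -0.1    0.012] wL [ 0.5068 -0.0724  0.012 ] wR [ 0.5092 -0.1276  0.012 ]
t 6.15 pos [ 0.4771 -0.0113  0.159 ] ydir [ 0.046 -0.999  0.   ] F [-0.1 -0.1  0.2] op 0.0852
units [ 2.73 -0.42 -0.73]
```

Emit:
drive_tool(
  commands="1 0 -0.8 -0.3 0;1 0 -1.5 -0.6 0;1 0 -1.7 -0.6 0;1 0.7 -1.7 -0.6 0;1 1.4 -1.7 -0.6 0;1 2 -1.7 -0.6 0;1 2.4 -1.7 -0.6 0;1 2.4 -1.7 -0.6 0",
)

```text
t: 6.82
tool_pos: [0.4942, 0.0578, 0.058]
tool_rot: [2.189, 0.051, -2.208]
contact_force: [-0.4, 0.0, -0.9]
opening: -0.0002
```

```bash
python3 -c "
from h import *
to(.503,.056,.018)
im,_=snap('side','s4');cv2.imwrite('pics/b4.png',cv2.resize(im[130:330,200:420],None,fx=2.5,fy=2.5))
snap('wrist','w4')"
```

```text
t 6.8167 pos [0.4942 0.0578 0.058 ] ydir [ 0.046 -0.999 -0.   ] F [-0.4  0.  -0.9] op -0.0002
units [ 1.    0.05 -0.23]
```

View pics/b4.png

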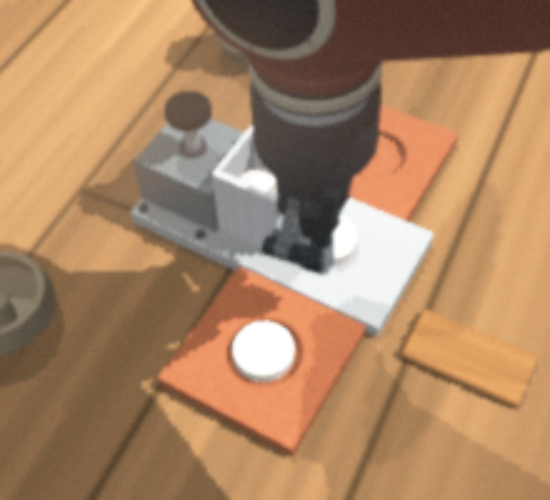

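View pics/w4.png

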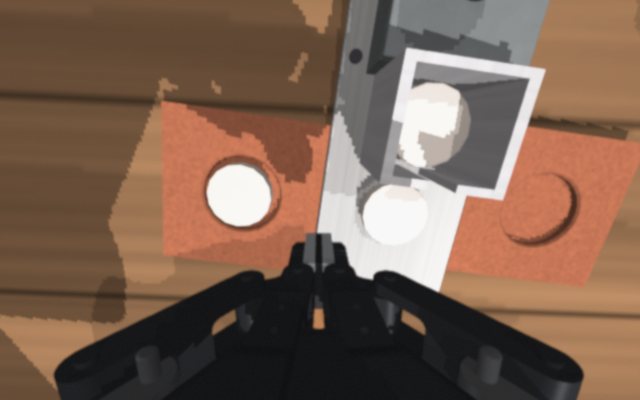

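Emit:
drive_tool(
  commands="1 0.3 0 -0.22 0;1 0.6 0 -0.22 0;1 0.8 0 -0.22 0;1 0.9 0 -0.22 0;1 0.9 0 -0.22 0;1 0.9 0 -0.22 0",
)

```text
t: 7.42
tool_pos: [0.5056, 0.0582, 0.0265]
tool_rot: [2.198, 0.05, -2.199]
contact_force: [0.4, 0.5, 0.3]
opening: -0.0
```

```bash
python3 -c "
from h import *
to(.503,.056,.018)"
```

```text
t 7.4167 pos [0.5056 0.0582 0.0265] ydir [ 0.046 -0.999 -0.   ] F [0.4 0.5 0.3] op -0.0
units [0.21 0.05 0.07]
```

Emit:
drive_tool(
  commands="1 0.1 0 0.05 0;1 0.18 0 0.05 0;1 0.18 0 0.05 0;1 0.18 0 0.05 0",
)

```text
t: 7.75
tool_pos: [0.5036, 0.0581, 0.0192]
tool_rot: [2.198, 0.05, -2.199]
contact_force: [0.2, -0.5, 0.2]
opening: -0.0004
```

```bash
python3 -c "
from h import *
to(.503,.056,.018)
snap('wrist','w5');im,_=snap('side','s5');cv2.imwrite('pics/b5.png',cv2.resize(im[180:270,270:400],None,fx=6,fy=6))
"
```

```text
t 7.75 pos [0.5036 0.0581 0.0192] ydir [ 0.046 -0.999 -0.   ] F [ 0.2 -0.5  0.2] op -0.0004
units [0.03 0.05 0.02]
```

View pics/w5.png

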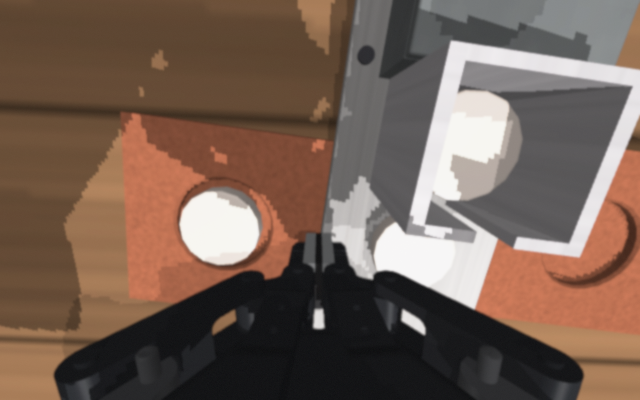

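View pics/b5.png

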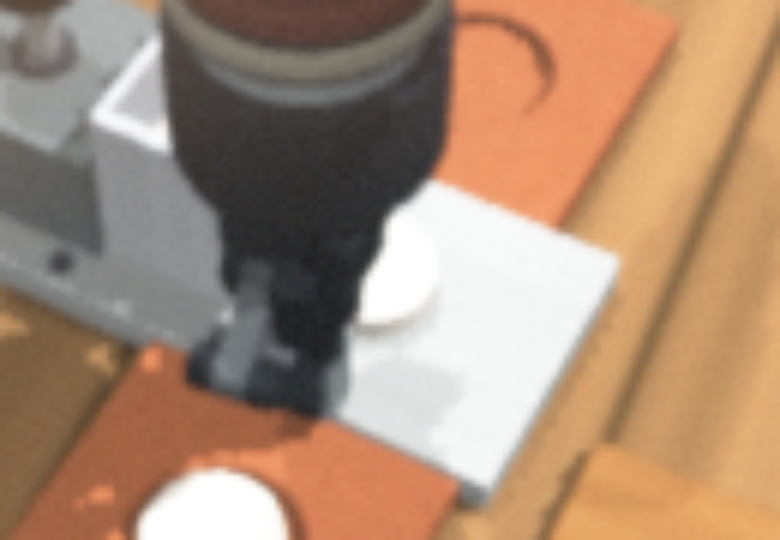

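Emit:
drive_tool(
  commands="1 0.03 0.1 0 0;1 0.03 0.22 0 0;1 0.03 0.34 0 0;1 0.03 0.46 0 0;1 0.03 0.58 0 0;1 0.03 0.7 0 0;1 0.03 0.82 0 0;1 0.03 0.94 0 0",
)

```text
t: 8.52
tool_pos: [0.5056, 0.02, 0.0181]
tool_rot: [2.199, 0.05, -2.198]
contact_force: [-0.6, 0.1, 1.0]
opening: 0.0004
```

```bash
python3 -c "
from h import *
to(.508,-.06,.018)
snap('wrist','w6');im,_=snap('side','s6');cv2.imwrite('pics/b6.png',cv2.resize(im[160:270,270:400],None,fx=5,fy=5))
"
```

```text
t 8.5167 pos [0.5056 0.02   0.0181] ydir [ 0.045 -0.999 -0.   ] F [-0.6  0.1  1. ] op 0.0004
units [0.   2.   0.03]
```

View pics/w6.png

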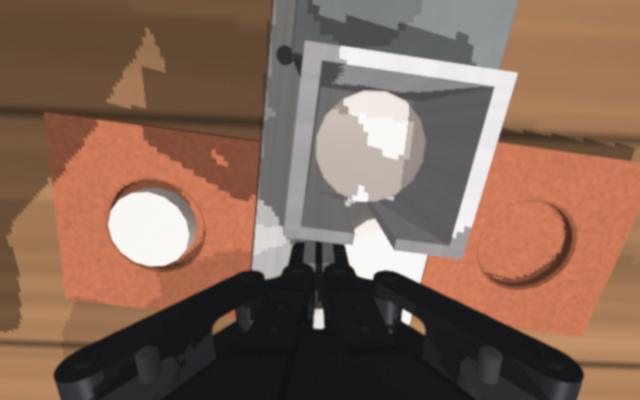

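View pics/b6.png

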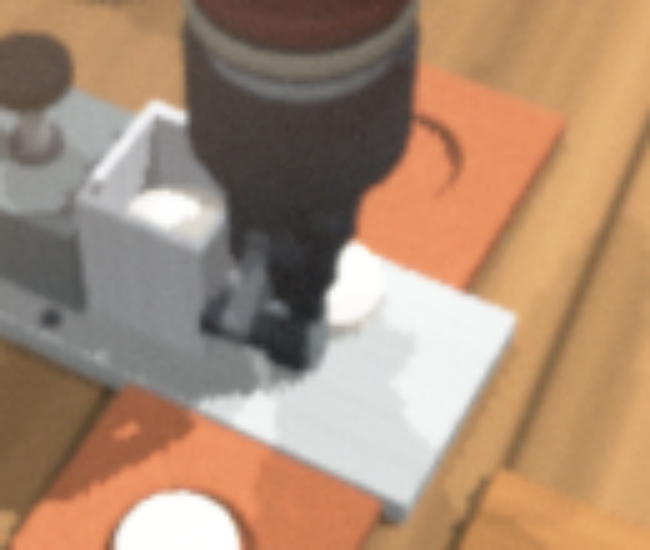

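Emit:
drive_tool(
  commands="1 0 0.1 0 0;1 0 0.2 0 0;1 0 0.32 0 0;1 0 0.44 0 0;1 0 0.56 0 0;1 0 0.68 0 0;1 0 0.8 0 0;1 0 0.92 0 0",
)

```text
t: 9.28
tool_pos: [0.5073, -0.0168, 0.0182]
tool_rot: [2.199, 0.05, -2.198]
contact_force: [0.5, -0.6, 1.2]
opening: -0.0001
```

```bash
python3 -c "
from h import *
to(.508,-.06,.018)
snap('wrist','w7');im,_=snap('side','s7');cv2.imwrite('pics/b7.png',cv2.resize(im[160:270,270:400],None,fx=5,fy=5))
im,_=snap('top','t7')
"
```

```text
t 9.2833 pos [ 0.5073 -0.0168  0.0182] ydir [ 0.045 -0.999 -0.   ] F [ 0.5 -0.6  1.2] op -0.0001
units [0.   1.08 0.03]
```

View pics/w7.png

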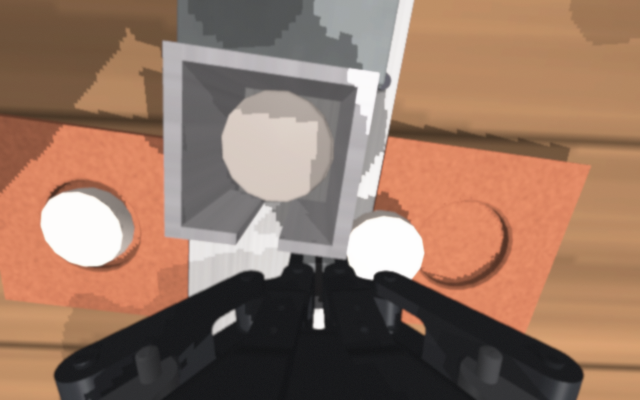

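View pics/b7.png

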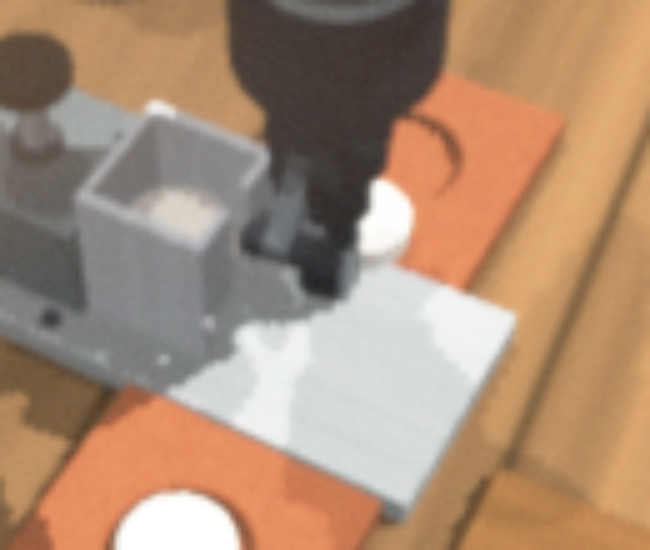

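```bash
cat >> h.py <<'E'
def circ(f,z0,z1,c,rad):
    a=np.load('pics/%s.npz'%f);d,K,T,im=a['d'],a['K'],a['T'],a['im']
    v,u=np.mgrid[0:400,0:640];P=np.stack([(u-K[0,2])/K[0,0]*d,(v-K[1,2])/K[1,1]*d,d],-1)@T[:3,:3].T+T[:3,3]
    m=(d>0)&(P[...,2]>z0)&(P[...,2]<z1)&(np.hypot(P[...,0]-c[0],P[...,1]-c[1])<rad)&(im.min(-1)>110)
    q=P[m]; print(f,m.sum(),'mean',q.mean(0).round(4),'min',q.min(0).round(4),'max',q.max(0).round(4))
    return q
E
python3 -c "
from h import *
print(w('w7',424,250,.025),w('w7',385,213,.025),w('w7',348,250,.025))
circ('w7',.019,.031,(.507,-.05),.035)
print('well',w('w7',466,243,.012))"
```

```text
[ 0.5101 -0.0727  0.025 ] [ 0.5298 -0.0497  0.025 ] [ 0.5083 -0.0323  0.025 ]
w7 3963 mean [ 0.5127 -0.0508  0.0265] min [ 0.4928 -0.0721  0.019 ] max [ 0.5294 -0.0315  0.029 ]
well [ 0.5096 -0.1019  0.012 ]
```

Emit:
drive_tool(
  commands="1 0 0.1 0 0;1 0 0.22 0 0;1 0 0.34 0 0;1 0 0.46 0 0;1 0 0.58 0 0;1 0 0.7 0 0;1 0 0.82 0 0;1 0 0.94 0 0",
)

```text
t: 10.1
tool_pos: [0.509, -0.0543, 0.0182]
tool_rot: [2.199, 0.05, -2.198]
contact_force: [0.6, 0.6, 0.8]
opening: -0.0
```

```bash
python3 -c "
from h import *
to(.508,-.065,.018)
snap('wrist','w8');im,_=snap('side','s8');cv2.imwrite('pics/b8.png',cv2.resize(im[150:260,270:400],None,fx=5,fy=5))
circ('w8',.010,.031,(.508,-.09),.035)
"
```

```text
t 10.1 pos [ 0.509  -0.0543  0.0182] ydir [ 0.045 -0.999 -0.   ] F [0.6 0.6 0.8] op -0.0
units [0.   0.27 0.04]
w8 3828 mean [ 0.5148 -0.0836  0.0244] min [ 0.4935 -0.1045  0.0118] max [ 0.5409 -0.0614  0.0305]
```

View pics/w8.png

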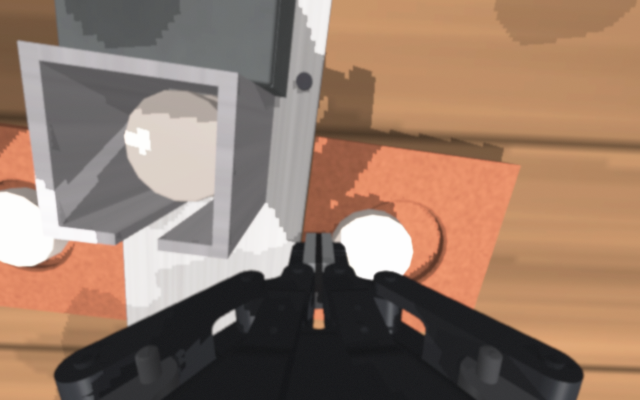

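View pics/b8.png

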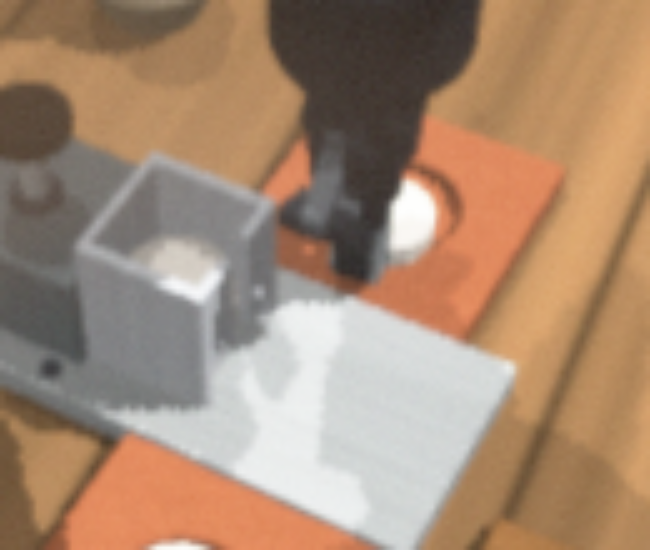

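Emit:
drive_tool(
  commands="1 0 0.07 0 0;1 0 0.14 0 0;1 0 0.21 0 0;1 0 0.28 0 0;1 0 0.34 0 0;1 0 0.34 0 0",
)

```text
t: 10.7
tool_pos: [0.5096, -0.0678, 0.0181]
tool_rot: [2.199, 0.05, -2.198]
contact_force: [0.4, -0.2, 0.5]
opening: -0.0001
```

```bash
python3 -c "
from h import *
to(.508,-.065,.018)
snap('wrist','w9');im,_=snap('side','s9');cv2.imwrite('pics/b9.png',cv2.resize(im[150:260,270:400],None,fx=5,fy=5))
circ('w9',.010,.031,(.508,-.1),.03)
"
```

```text
t 10.7 pos [ 0.5096 -0.0678  0.0181] ydir [ 0.045 -0.999  0.   ] F [ 0.4 -0.2  0.5] op -0.0001
units [ 0.   -0.07  0.04]
w9 4039 mean [ 0.5147 -0.0973  0.0185] min [ 0.4905 -0.1299  0.01  ] max [ 0.5377 -0.0735  0.0309]
```

View pics/w9.png

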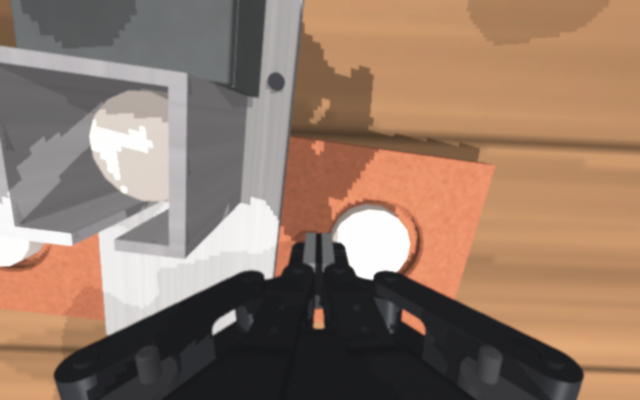

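View pics/b9.png

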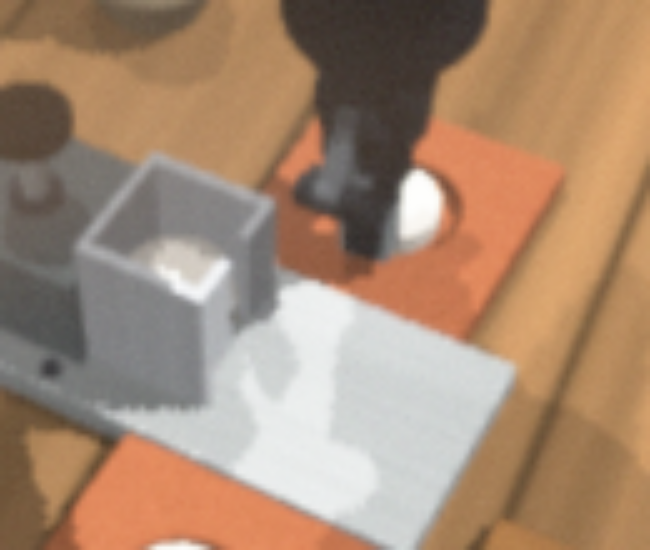

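```bash
python3 -c "
from h import *
q=circ('w9',.012,.031,(.512,-.103),.016)
A=np.c_[q[:,:2]-[.51,-.1],np.ones(len(q))];print(np.linalg.lstsq(A,q[:,2],rcond=None)[0])
q=circ('w8',.012,.031,(.512,-.09),.014)
A=np.c_[q[:,:2]-[.51,-.09],np.ones(len(q))];print(np.linalg.lstsq(A,q[:,2],rcond=None)[0])
"
```

```text
w9 2341 mean [ 0.5123 -0.1026  0.0189] min [ 0.4961 -0.1182  0.0169] max [ 0.5279 -0.087   0.0207]
[0.00047701 0.00425582 0.0189083 ]
w8 1951 mean [ 0.5124 -0.0899  0.0249] min [ 0.4987 -0.1038  0.0222] max [ 0.5258 -0.0761  0.0269]
[-0.00173991  0.00638879  0.02486939]
```

The disc has dropped: its top is flat at z ≈ 0.0185 m, against 0.018 expected. I back off sideways, lift, and move clear.

Emit:
drive_tool(
  commands="1 0 -0.1 0 0;1 0 -0.25 0 0;1 -0.5 -0.25 0 0;1 -1.2 -0.25 0 0;1 -2 -0.25 0 0;1 -2.9 -0.25 0 0;1 -3.7 -0.25 0 0;1 -4.2 -0.25 0 0",
)

```text
t: 11.47
tool_pos: [0.5105, -0.057, 0.1904]
tool_rot: [2.203, 0.049, -2.192]
contact_force: [0.4, -0.3, 0.2]
opening: 0.0002
```

Emit:
drive_tool(
  commands="1 0 0.6 0.5 0;1 0 1.4 1 0;1 0 2.2 1.5 0;1 0 3 2 0;1 0 3.8 2.5 0;1 0 4.5 2.6 0;1 0 5 2.6 0;1 0 5 2.6 0",
)

```text
t: 12.13
tool_pos: [0.4139, -0.2645, 0.1863]
tool_rot: [2.2, 0.045, -2.199]
contact_force: [0.2, -0.4, 0.5]
opening: -0.0
```

```bash
python3 -c "
from h import *
to(.508,-.065,.018)
im,_=snap('side','s10');cv2.imwrite('pics/b10.png',cv2.resize(im[110:310,150:430],None,fx=2.8,fy=2.8))
im,_=snap('top','t10');cv2.imwrite('pics/c10.png',cv2.resize(im[120:330,210:420],None,fx=2.8,fy=2.8,interpolation=2))
q=circ('t10',.014,.031,(.51,-.1),.03)
q=circ('s10',.014,.031,(.51,-.1),.03)
"
```

```text
t 12.1333 pos [ 0.4139 -0.2645  0.1863] ydir [ 0.042 -0.999  0.001] F [ 0.2 -0.4  0.5] op -0.0
units [ 4.2  -4.89 -2.56]
t10 335 mean [ 0.5114 -0.0966  0.0187] min [ 0.4909 -0.118   0.014 ] max [ 0.5367 -0.0738  0.0239]
s10 253 mean [ 0.5106 -0.0957  0.0171] min [ 0.4889 -0.1189  0.014 ] max [ 0.5325 -0.0747  0.0199]
```

View pics/c10.png

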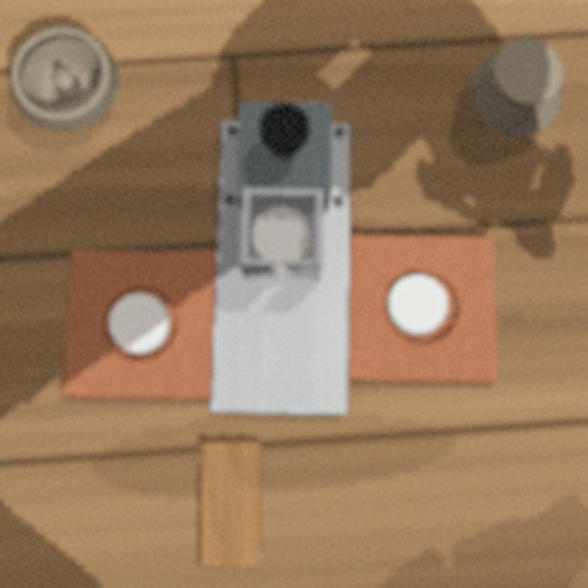

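View pics/b10.png

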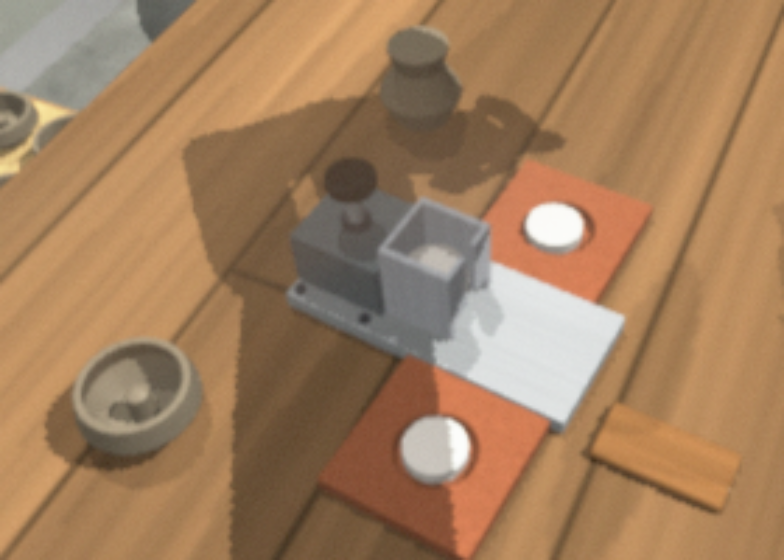

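```bash
python3 -c "
from h import *
for f in ('t10','s10'):
  q=circ(f,.012,.031,(.511,-.0965),.017)
  A=np.c_[q[:,:2]-[.511,-.0965],np.ones(len(q))];print(np.linalg.lstsq(A,q[:,2],rcond=None)[0])
print('top disc',w('t10',281/2.8+210,233/2.8+120),'seat',w('t10',139/2.8+210,323/2.8+120),'knob',w('t10',284/2.8+210,129/2.8+120))
print(ctrl.finish_job())
"
```

```text
t10 200 mean [ 0.5109 -0.0967  0.0189] min [ 0.4949 -0.1131  0.0157] max [ 0.5275 -0.0805  0.023 ]
[0.01315448 0.02179303 0.0188938 ]
s10 148 mean [ 0.5111 -0.0956  0.0173] min [ 0.4946 -0.1127  0.0151] max [ 0.5272 -0.08    0.0198]
[-0.01015426 -0.00836713  0.01728319]
top disc [0.5655 0.0024 0.0503] seat [0.5115 0.1125 0.018 ] knob [ 0.6257 -0.0043  0.1085]
the job is handed in; nothing more can be done
None
```

The job is done and handed in: one disc came out, and it now lies flat in the empty well, at about 12 s of the 51 s allowed.

- **Dispensing:** I pressed the plunger once with the shut fingertips to its stop. It held at z = 0.076 m while the wrist force rose to about 26 N in total. I then released it, and the knob came back up to 0.1085 m.
- **Nudging:** I pushed the disc sideways across the apron and tile with the back of the closed fingers, at tip height 18 mm. It dropped into the well and was never gripped or lifted.
- **Disc in the well:** Its top measured 17.3 mm from the side camera and 18.9 mm from the top camera, against 18 mm expected. The fitted tilt was under about 1.5° from both cameras, which is within noise. It sits 3–4 mm off the well's centre, toward the apron, within the 5 mm of play.
- **Everything else:** The stack dropped by about one disc, with its top at 0.050 m against 0.063 m before. The filled tile's disc measured within 1 mm of where it started. The bowl, vase and rib look unmoved in the pictures; I did not re-measure them. The arm was clear of everything when I handed in.

No check failed. The one disagreement was the 1.6 mm between the two cameras' heights for the disc, which is within the calibration's 2 mm accuracy.

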